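Wind the sewing-room timer and set it to 20 minutes

ROBOT

A 6-joint arm with a two-finger parallel gripper is mounted at the origin on the work surface. World frame = base frame: x ahead of the robot, y to its left, z up, the work surface at z = 0. Lengths are in m, angles in rad, forces in N, time in s.
With the tool pointing down it reaches from about 0.35 to 0.775 m from the base axis. Payload 5.5 kg.
Tool frame: the origin (TCP) lies midway between the tips of the shut fingers; the grasp point (between the pads) lies 19 mm behind it; z points along the fingers, y is the line along which they close (so a half turn about z gives the same grasp; the last joint's range is limited). The gripper opens to 85 mm and grips with 20 to 120 N. Pads are 22 mm wide; open, the fingers measure 114 mm over their backs; the gripper's body (76 mm by 85 mm) begins 54 mm behind the grasp point. The pads swing forward as they close: fully open they stand 13 mm farther back than shut.
Start: joints at [-1.452, 0.313, 0.046, 1.304, 0, 1.431], TCP at [0.147, -0.556, 0.231] pointing down, gripper open.
Joint ranges: [-2.76, 2.76], [-0.86, 1.69], [-1.03, 1.26], [-2.2, 2.34], [-1.47, 1.5], [-3.14, 3.14]. Speed limits (rad/s): [2.57, 2.57, 3.14, 3.14, 3.14, 3.14].

INTERFACE

Orientations are given as a unit quaternion [x, y, z, w].
In Python, from plant import arm gives the robot as it stands. The module is installed in compiled form; this text tells all that it offers.
- The arm moves only by the tool play_rows, never from a script. Its argument "moves" is a list of rows, each a list of 5 numbers: the shift along the tool's x, y, z in m, then the turn about the tool's z in rad, then the gripper command: -1 is fully open, 1 is shut, values between are in proportion. A call has 1 to 12 rows; each row shifts and turns the commanded pose from where the row before left it, along the tool's axes as they then stand; what a row does not reach is not made up. A row lasts 1/10 s, in which the tool goes at most 50 mm and 8.59 degrees, less where a joint would pass 70% of its speed; a pose out of reach is approached as far as the arm can. A call with a gripper value outside its range is refused whole. The fingers move at their own pace and stop on an object; "force" is the grip in N (left out, the last holds). Time passes only in rows, so rows that do not move let the fingers close. It gives the time, the measured TCP pose, the force, the opening and the grip force at its end, in the units of the state.
- arm.get_state(): the state, without advancing time (a new reading comes with each control period).
- arm.capture(name): name is "scene" or "top"; returns (picture, depth): 384x512x3 uint8, red, green, blue; 384x512 float32, m along the optical axis (not along the pixel's ray), 0 where there is no reading.
- arm.get_calibration(name): a dict with "mtx" (3x3 intrinsics, pixels), "rvec" (rotation vector, rad) and "tvec" (3), from world to camera coordinates, as OpenCV has them. Camera axes: x right, y down, z forward; pixel columns grow to the right and rows downward; lengths in m; the calibration is good to about 2 mm. A picture is of the moment at which its call begins. get_calibration takes no time and is no camera call.
- arm.sign_off(): hands the job in; it is judged then, once.
The state is a dict: "clock": time; "qpos": joint angles; "qd": joint speeds; "tau": joint torques, N m; "tcp_pos": TCP position; "ee_rot": TCP orientation; "wrist_force": force on the tool from outside, world axes, zero at the start; "wrist_torque": the same for the moment, N m; "finger_gap": finger opening in m; "grip_force": force on a finger pad.
Only numpy, scipy, OpenCV 4.12 (cv2) and the standard library are available. Lean on these libraries where they do the work, as an engineer would, in place of code of your own. Each camera call takes 0.05 s, during which the arm holds its last target. There are 200 camera calls.

TASK

Set the wind-up timer on the cork pad to 20 minutes: twist its knob clockwise until the pointer is past the top (30-minute) mark, which winds the bell, then twist it back down to 20 minutes and let go. The timer stands loose and its knob is stiff, so lean on the knob while you twist, firmly enough that the base neither slides nor turns along with it, but gently: about 10 newtons, never as much as 20. Leave everything else on the desk where it is.

Things in the scene. Friction and masses are not known exactly. Their poses are not given: they have to be found in the camera images.
- timer: Wind-up timer: white plastic drum, 98 mm in diameter, its top 33 mm above its underside, about 0.36 kg, standing loose on four rubber feet (40 mm from the axis) on the cork pad. Origin: centre of its underside; z up; -x points to the 0 mark. 31 black ticks, one a minute, every 8 degrees, run CLOCKWISE from above from 0 to the top mark, 30, the widest one; every fifth is longer.
- mark_20 (a point): Outer end of the 20-minute tick on the drum's top, 45 mm from the axis, 160 degrees clockwise from the 0 mark; it is the second long tick before the top mark.
- mark_30 (a point): Outer end of the top mark (30 minutes, the widest tick), 45 mm from the axis, 240 degrees clockwise from the 0 mark. The hard end stop is 10 degrees beyond it.
- dial (a joint): Knob angle in the drum, rad: 0 with the pointer at the 0 mark, growing CLOCKWISE from above, 0.1396 a minute. 20 min = 2.793, top mark = 4.189, end stop 4.370. The bar points at timer yaw minus this. Stays where left. Turning takes 0.22 N m; without a press of 8 N the whole timer turns instead, as it does against the stop. Once bearing, the knob yields 5 N/mm from 3 to 13 N, then is rigid.
- dial_grip (a point): Point in the drum's frame, on the knob's axis, 73 mm above the timer's underside: where to grip. Bare steel knob: flange 52 mm across, on it an upright bar 14 wide, 46 long, 24 mm high. With the knob right up the bar's top is 2 mm above this point, the flange 22 mm below; it rides 0 to 8 mm lower, unmeasured, on a loose spindle with 0 to 6 mm of easy play (1.5 N) before it bears on the drum.
- timer_edge (a point): Point on the drum's side wall just below the 0 mark, 49 mm from the axis, 18 mm above the timer's underside.
- pad: Fixed cork pad on the desk, 300 x 340 x 6 mm (its x, y, z); origin at the centre of its underside. The timer stands near its middle, spools and tin near its corners.
- spool_tall: Loose thread spool on the pad, 34 mm across, 52 mm tall; origin at the centre of its underside. Leave alone.
- spool_short: Loose thread spool on the pad, 42 mm across, 34 mm tall; origin at the centre of its underside. Leave alone.
- button_tin: Loose round metal tin on the pad, 68 mm across, 36 mm tall; origin at the centre of its underside. Leave alone.
- mug: White mug, 80 mm across, 90 mm tall, on the desk; origin at the centre of its underside. Leave alone.
- tape_case: Flat round tape-measure case, 60 mm across, 16 mm high, on the desk; origin at the centre of its underside. Leave alone.
- needle_box: Small white box, 80 x 50 x 22 mm, on the desk; origin at the centre of its underside. Leave alone.
- press_block: Wooden pressing block, 200 x 65 x 45 mm, on the desk; origin at the centre of its underside. Leave alone.

How it is judged:
By the outcome, as a careful person would: the job done as asked, in the order asked, and still so for the second after the job is handed in, with the robot touching nothing.
It also fails if it takes over 58 s, if anything falls off the work surface, if the arm or the gripper's body presses on something with over 40 N, if the wrist force passes 120 N, or if a joint passes its speed limit or range.

## Working session

There is one attempt and no reset: what is moved stays moved. The work goes in short steps, Python scripts to look and compute and a tool call to move; the robot and the scene stay as the last step left them, time stands still between calls to the robot, and variables do not carry over. Pictures are saved under pics/ and viewed, at most 10 in all, crops included, and the job is handed in when it is done.

Besides the shell and the picture viewer there is one more tool, called after ">>>" by a JSON object that holds its "name" and its "arguments". play_rows: Moves the arm, as the interface text tells. Its arguments: {"type":"object","properties":{"moves":{"type":"array","items":{"type":"array","items":{"type":"number"}}},"force":{"type":"number"}},"required":["moves"]}

```bash
mkdir -p pics; cat > h.py <<'E'
import numpy as np, cv2
from plant import arm
def cal(n):
    c=arm.get_calibration(n); R=cv2.Rodrigues(np.array(c['rvec'],float))[0]
    return np.array(c['mtx'],float),R,np.array(c['tvec'],float).ravel()
def ray(n,uv,z):
    K,R,t=cal(n); d=R.T@np.linalg.solve(K,np.array([uv[0],uv[1],1.])); o=-R.T@t
    return o+d*(z-o[2])/d[2]
def proj(n,p):
    K,R,t=cal(n); q=K@(R@np.array(p)+t); return q[:2]/q[2]
def cloud(n,D):
    K,R,t=cal(n); v,u=np.indices(D.shape); P=np.stack([u,v,np.ones_like(u)],-1)@np.linalg.inv(K).T*D[...,None]
    W=(P-t)@R; W[D==0]=np.nan; return W
def st():
    s=arm.get_state(); print({k:np.round(s[k],4).tolist() for k in s})
E
python3 - <<'E'
from h import *
a=arm.capture('top');b=arm.capture('scene')
np.savez('c0.npz',t=a[0],td=a[1],s=b[0],sd=b[1])
cv2.imwrite('pics/a.png',cv2.cvtColor(np.vstack([a[0],b[0]]),cv2.COLOR_RGB2BGR)[:, :] if 0 else cv2.resize(cv2.cvtColor(np.vstack([a[0],b[0]]),cv2.COLOR_RGB2BGR),(400,600),interpolation=cv2.INTER_AREA))
cv2.imwrite('pics/top.png',cv2.cvtColor(a[0],cv2.COLOR_RGB2BGR));cv2.imwrite('pics/scene.png',cv2.cvtColor(b[0],cv2.COLOR_RGB2BGR))
st()
for n in('top','scene'):
    K,R,t=cal(n);print(n,K.round(1).tolist(),(-R.T@t).round(3),R[2].round(3))
E
```

```text
{'clock': 0.1, 'qpos': [-1.4516, 0.314, 0.0451, 1.3036, 0.0, 1.4312], 'qd': [0.0002, -0.0006, 0.0016, -0.0005, 0.0008, 0.0011], 'tau': [0.003, -48.1727, 29.9244, 0.0128, -0.0001, 0.0], 'tcp_pos': [0.1471, -0.5554, 0.2305], 'ee_rot': [0.9916, 0.129, 0.0, -0.0008], 'wrist_force': [-0.1005, -0.4966, 0.099], 'wrist_torque': [-0.0557, -0.0025, 0.011], 'grip_force': 0.0, 'finger_gap': 0.085}
top [[406.2, 0.0, 247.1], [0.0, 406.2, 195.3], [0.0, 0.0, 1.0]] [0.44  0.005 1.496] [ 0.066  0.007 -0.998]
scene [[381.6, 0.0, 248.8], [0.0, 381.6, 187.2], [0.0, 0.0, 1.0]] [1.12  0.842 0.745] [-0.459 -0.699 -0.548]
```

View pics/top.png

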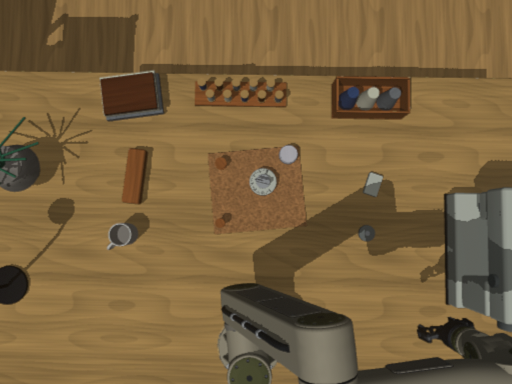

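View pics/scene.png

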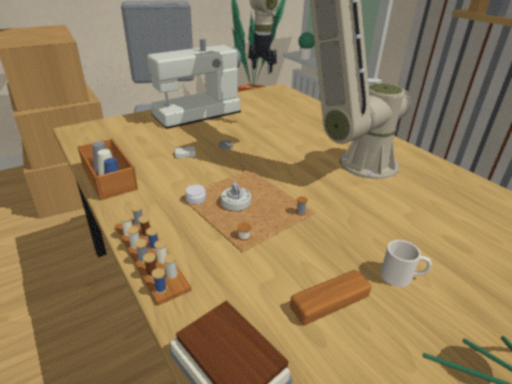

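The top view shows the timer at about (263,181), the tin at (289,154), and the spools at (222,161) and (223,219). In the scene view the timer is at about (236,198). I'll enlarge both.

```bash
python3 - <<'E'
from h import *
c=np.load('c0.npz')
f=lambda im,x,y,r:cv2.resize(cv2.cvtColor(im[y-r:y+r,x-r:x+r],cv2.COLOR_RGB2BGR),(400,400),interpolation=cv2.INTER_CUBIC)
cv2.imwrite('pics/z.png',np.hstack([f(c['t'],263,181,20),f(c['s'],236,196,25)]))
W=cloud('top',c['td']);
for n,u,v in(('pad',263,181),):
    p=W[160:202,242:284].reshape(-1,3); print(np.nanpercentile(p[:,2],[5,50,90,99,100]))
m=(W[...,2]>.030)&(W[...,2]<.046); m[:165]=0;m[200:]=0;m[:,:245]=0;m[:,282:]=0
p=W[m];print(len(p),p.mean(0)); (u,v),r=cv2.minEnclosingCircle(np.argwhere(m)[:,::-1].astype(np.float32));print(u,v,r,ray('top',(u,v),.039))
k=W[165:200,245:282].reshape(-1,3);k=k[k[:,2]>.055];print(len(k),k.mean(0),k[:,2].max()); 
k2=k[k[:,2]>.065]
if len(k2)>2: print(len(k2),k2.mean(0),np.linalg.svd(k2[:,:2]-k2[:,:2].mean(0),full_matrices=0)[1:])
E
```

```text
[0.00111619 0.0080185  0.04496402 0.07625499 0.08271535]
402 [ 0.58709326 -0.04009462  0.03869316]
263.0512390136719 181.51661682128906 13.51682186126709 [ 0.58738106 -0.04077041  0.039     ]
67 [ 0.58667829 -0.04037307  0.07129296] 0.08271534929597214
55 [ 0.58748322 -0.03992429  0.0744207 ] (array([0.09553576, 0.03099801]), array([[-0.19627456, -0.98054898],
       [ 0.98054898, -0.19627456]]))
```

View pics/z.png

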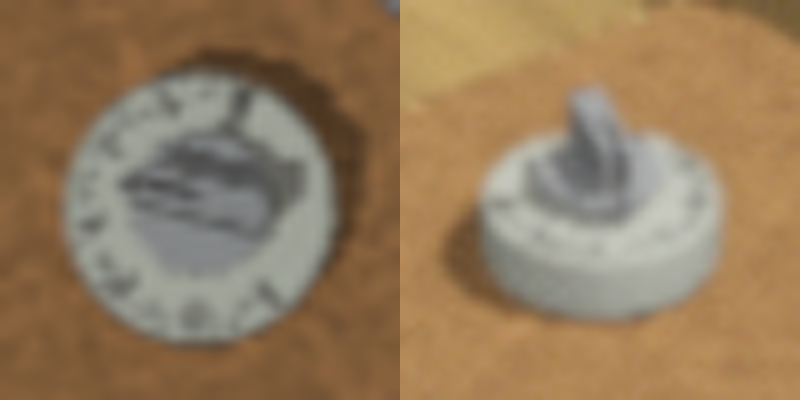

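The crop shows the 0 mark at lower right (265,290), the wide 30 mark at upper right (240,100), and the bar pointing left and slightly up at (125,185). That puts the dial near 17 min. I'll refine the timer's centre and yaw from rectified views of its top.

```bash
cat > m.py <<'E'
from h import *
def rect(n,im,z,c,h=.06,s=.00025):
    N=int(2*h/s); q=np.array([[-1,-1],[1,-1],[1,1],[-1,1]])*h+np.array(c)
    src=np.float32([proj(n,[x,y,z]) for x,y in q]); dst=np.float32([[0,0],[N,0],[N,N],[0,N]])  # col=x,row=y
    return cv2.warpPerspective(im,cv2.getPerspectiveTransform(src,dst),(N,N),flags=cv2.INTER_CUBIC)
def centre(n,im,z=.039,c=(.5874,-.0405)):
    r=rect(n,im,z,c); hsv=cv2.cvtColor(r,cv2.COLOR_RGB2HSV)
    m=((hsv[...,1]<75)).astype(np.uint8); m=cv2.morphologyEx(m,cv2.MORPH_OPEN,np.ones((25,25)))
    cs,_=cv2.findContours(m,0,cv2.CHAIN_APPROX_NONE); k=max(cs,key=cv2.contourArea); e=cv2.fitEllipse(cv2.convexHull(k))
    return np.array(c)+(np.array(e[0])*.00025-.06),np.array(e[1])*.25,r
def profile(n,im,cc,r0,r1):
    a=np.deg2rad(np.arange(360)); r=np.arange(r0,r1,.001); g=cv2.cvtColor(rect(n,im,.039,cc),cv2.COLOR_RGB2GRAY).astype(np.float32)
    X=(.06+r[:,None]*np.cos(a))/.00025; Y=(.06+r[:,None]*np.sin(a))/.00025
    return cv2.remap(g,X.astype(np.float32),Y.astype(np.float32),1).mean(0)
E
python3 - <<'E'
from m import *
c=np.load('c0.npz'); out=[]
for n,k in(('top','t'),('scene','s')):
    cc,d,r=centre(n,c[k]); print(n,cc.round(4),d.round(1))
    R=rect(n,c[k],.039,cc); out.append(cv2.resize(cv2.flip(cv2.transpose(cv2.cvtColor(R,cv2.COLOR_RGB2BGR)),-1),(400,400)))
    p=profile(n,c[k],cc,.034,.045); print(p[::4].astype(int).tolist())
cv2.imwrite('pics/r.png',np.hstack(out))
E
```

```text
top [ 0.5883 -0.039 ] [ 98.8 100.4]
[149, 155, 153, 142, 123, 125, 142, 148, 148, 149, 145, 147, 149, 139, 128, 131, 149, 157, 151, 147, 150, 145, 150, 150, 136, 117, 134, 152, 158, 149, 141, 142, 141, 130, 119, 127, 150, 155, 149, 144, 148, 152, 152, 136, 125, 125, 135, 145, 153, 150, 148, 146, 148, 145, 125, 120, 146, 159, 160, 159, 159, 158, 158, 159, 159, 159, 159, 158, 154, 144, 135, 130, 125, 119, 122, 141, 153, 155, 155, 155, 156, 159, 159, 146, 111, 92, 113, 143, 152, 149]
scene [ 0.5954 -0.0304] [ 99.7 155.4]
[170, 165, 161, 159, 161, 162, 161, 163, 166, 167, 167, 167, 169, 171, 175, 177, 178, 179, 180, 181, 183, 184, 185, 186, 187, 187, 187, 186, 186, 187, 187, 186, 184, 182, 183, 182, 181, 178, 172, 168, 168, 171, 177, 182, 187, 189, 189, 185, 183, 183, 181, 179, 176, 172, 165, 149, 128, 113, 119, 125, 114, 96, 92, 96, 103, 109, 113, 126, 146, 156, 152, 147, 149, 157, 166, 173, 178, 178, 174, 165, 156, 154, 160, 168, 172, 175, 176, 176, 176, 174]
```

View pics/r.png

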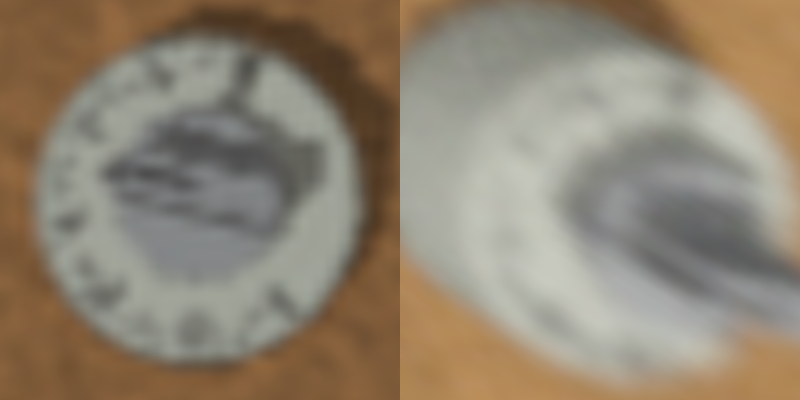

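```bash
python3 - <<'E'
from m import *
from scipy.optimize import least_squares
c=np.load('c0.npz'); cs={}
for n,k in(('top','t'),('scene','s')):
    K,R,t=cal(n); o=(-R.T@t)[:2]; c0=np.array([.588,-.040]); f=c0-o; f/=np.linalg.norm(f)
    r=rect(n,c[k],.039,c0); sat=cv2.cvtColor(cv2.GaussianBlur(r,(0,0),4),cv2.COLOR_RGB2HSV)[...,1].astype(float)
    pts=[]; fa=np.arctan2(f[1],f[0])
    for a in fa+np.deg2rad(np.arange(-80,81,4)):
        rr=np.arange(.040,.0575,.00025); x=((.06+rr*np.cos(a))/.00025).astype(int); y=((.06+rr*np.sin(a))/.00025).astype(int)
        i=np.argmax(np.gradient(sat[y,x])); pts.append(c0+rr[i]*np.array([np.cos(a),np.sin(a)]))
    pts=np.array(pts); s=least_squares(lambda p:np.linalg.norm(pts-p,axis=1)-.049,c0,loss='soft_l1',f_scale=.001)
    print(n,s.x.round(4),np.std(s.fun)*1e3); cs[n]=s.x
p=255-profile('top',c['t'],cs['top'],.034,.045)
for g in(-22,18,58,98,138,178,218):
    j=np.arange(g-11,g+12); w=p[j%360]; w=w-w.min(); w=np.clip(w-.3*w.max(),0,None); print(g,round((j*w).sum()/w.sum(),1),int(w.max()))
W=cloud('top',c['td']); k=W[165:200,245:282].reshape(-1,3); k=k[k[:,2]>.068]
print(np.sort(k[:,2])[-25:].round(4).tolist()); print(cv2.fitLine(k[:,:2].astype(np.float32),cv2.DIST_HUBER,0,.01,.01).ravel())
E
```

```text
top [ 0.5891 -0.04  ] 0.8045059313640978
scene [ 0.59   -0.0402] 3.132616742434657
-22 -19.2 48
18 19.6 23
58 58.5 21
98 100.9 24
138 135.8 25
178 176.9 19
218 216.6 29
[0.0746, 0.0747, 0.0748, 0.075, 0.0756, 0.0758, 0.0759, 0.0767, 0.0768, 0.0769, 0.0771, 0.0772, 0.0773, 0.0773, 0.0775, 0.0778, 0.078, 0.0784, 0.0787, 0.0792, 0.08, 0.0803, 0.0822, 0.0825, 0.0827]
[ 0.20253974  0.97927403  0.58766013 -0.04013105]
```

>>> {"name": "play_rows", "arguments": {"moves": [[0.04, -0.0275, 0, 0, 0], [0.04, -0.0275, 0, 0, 0], [0.04, -0.0275, 0, 0, 0], [0.04, -0.0275, 0, 0, 0], [0.04, -0.0275, 0, 0, 0], [0.04, -0.0275, 0, 0, 0], [0.04, -0.0275, 0, 0, 0], [0.04, -0.0275, 0, 0, 0], [0.04, -0.0275, 0, 0, 0], [0.04, -0.0275, 0, 0, 0], [0.04, -0.0275, 0, 0, 0], [0.04, -0.0275, 0, 0, 0]], "force": 60}}

```text
clock: 1.3
tcp_pos: [0.5276, -0.1121, 0.231]
ee_rot: [0.992, 0.129, -0.0, 0.0]
wrist_force: [1.6, -1.0, 0.7]
finger_gap: 0.0426
grip_force: 0.0
```

>>> {"name": "play_rows", "arguments": {"moves": [[0.04, -0.0275, 0, 0, 0], [0.04, -0.0275, 0, 0, 0], [0, 0, 0.005, -0.149, 0], [0, 0, 0.005, -0.149, 0], [0, 0, 0.005, -0.149, 0], [0, 0, 0.005, -0.149, 0], [0, 0, 0.005, -0.149, 0], [0, 0, 0.005, -0.149, 0], [0, 0, 0.005, -0.149, 0], [0, 0, 0.005, -0.149, 0], [0, 0, 0.005, -0.149, 0], [0, 0, 0.005, -0.149, 0]]}}

```text
clock: 2.5
tcp_pos: [0.5896, -0.0403, 0.1805]
ee_rot: [0.639, 0.769, -0.0, -0.0]
wrist_force: [0.5, -0.2, 0.1]
finger_gap: 0.0428
grip_force: 0.0
```

>>> {"name": "play_rows", "arguments": {"moves": [[0, 0, 0.004, -0.149, 0], [0, 0, 0.004, -0.149, 0], [0, 0, 0.004, -0.149, 0], [0, 0, 0.004, -0.149, 0], [0, 0, 0.004, -0.149, 0], [0, 0, 0.004, -0.149, 0], [0, 0, 0.004, -0.149, 0], [0, 0, 0.004, -0.149, 0], [0, 0, 0.004, -0.149, 0], [0, 0, 0.004, -0.149, 0], [0, 0, 0.004, -0.149, 0], [0, 0, 0.004, -0.149, 0]]}}

```text
clock: 3.7
tcp_pos: [0.5896, -0.0404, 0.1326]
ee_rot: [-0.199, 0.98, 0.0, -0.001]
wrist_force: [0.6, 0.2, -0.4]
finger_gap: 0.0426
grip_force: 0.0
```

>>> {"name": "play_rows", "arguments": {"moves": [[0, 0, 0, -0.149, 0], [0, 0, 0, -0.149, 0], [0, 0, 0, -0.149, 0], [0, 0, 0, -0.149, 0], [0, 0, 0, -0.149, 0], [0, 0, 0, -0.149, 0], [0, 0, 0, -0.078, 0], [0, 0, 0, 0, 0]]}}

```text
clock: 4.5
tcp_pos: [0.5896, -0.0403, 0.1328]
ee_rot: [-0.632, 0.775, 0.0, -0.0]
wrist_force: [0.7, 0.4, -0.4]
finger_gap: 0.0426
grip_force: 0.0
```

```bash
cat >> h.py <<'E'
def yaw():
    q=np.array(arm.get_state()['ee_rot']); return np.rad2deg(2*np.arctan2(q[1],q[0]))%360
def togo(x,y,a):
    s=arm.get_state(); r=np.deg2rad(yaw()); d=np.array([x,y])-np.array(s['tcp_pos'])[:2]
    print('tool dx,dy',round(d@[np.cos(r),np.sin(r)],4),round(d@[np.sin(r),-np.cos(r)],4),'turn',round(np.deg2rad((yaw()-a+180)%360-180),3),'yaw',round(yaw(),2))
E
python3 - <<'E'
from h import *
st(); togo(.589,-.040,258.5)
b=arm.capture('scene'); a=arm.capture('top')
f=lambda im,x,y,r:cv2.resize(cv2.cvtColor(im[y-r:y+r,x-r:x+r],cv2.COLOR_RGB2BGR),(400,400),interpolation=cv2.INTER_CUBIC)
cv2.imwrite('pics/g1.png',np.hstack([f(b[0],236,186,45),f(a[0],263,181,45)]))
E
```

```text
{'clock': 4.5, 'qpos': [-0.204, 0.3896, -0.0893, 1.0929, -0.0001, -1.5714], 'qd': [0.0016, -0.0014, 0.003, -0.0002, 0.0006, 0.0694], 'tau': [0.0039, -50.825, 28.4093, 0.0059, -0.0003, -0.5727], 'tcp_pos': [0.5896, -0.0403, 0.1328], 'ee_rot': [-0.6316, 0.7753, 0.0004, -0.0004], 'wrist_force': [0.6803, 0.434, -0.3744], 'wrist_torque': [0.0049, -0.0001, 0.0096], 'grip_force': 0.0, 'finger_gap': 0.0426}
tool dx,dy -0.0002 0.0007 turn -0.003 yaw 258.34
```

View pics/g1.png

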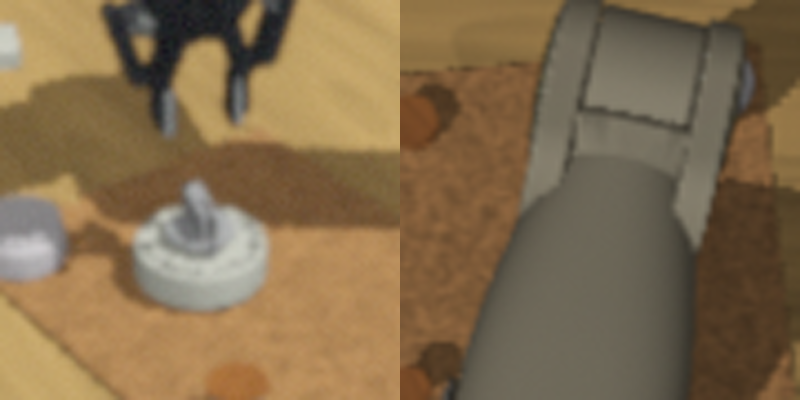

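The scene crop shows the finger tips at (167,130) and (237,120), straddling the bar at (195,185). The top view is blocked by the arm. I'll go down and close gently.

>>> {"name": "play_rows", "arguments": {"moves": [[0, 0.0005, 0.02, 0, 0], [0, 0, 0.02, 0, 0], [0, 0, 0.015, 0, 0], [0, 0, 0.01, 0, 0], [0, 0, 0.0055, 0, 0], [0, 0, 0.004, 0, 0], [0, 0, 0, 0, 0]], "force": 25}}

```text
clock: 5.3
tcp_pos: [0.5895, -0.0403, 0.0587]
ee_rot: [-0.631, 0.775, 0.0, -0.0]
wrist_force: [-0.0, 0.7, -0.1]
finger_gap: 0.0428
grip_force: 0.0
```

>>> {"name": "play_rows", "arguments": {"moves": [[0, 0, 0, 0, 0.3], [0, 0, 0, 0, 0.45], [0, 0, 0, 0, 0.5], [0, 0, 0, 0, 0.55], [0, 0, 0, 0, 0.57]]}}

```text
clock: 5.8
tcp_pos: [0.5896, -0.0403, 0.059]
ee_rot: [-0.632, 0.775, -0.0, 0.0]
wrist_force: [0.8, -0.4, -0.8]
finger_gap: 0.0186
grip_force: 0.0
```

```bash
python3 - <<'E'
from h import *
st()
b=arm.capture('scene')[0]
r=25;x,y=236,188
cv2.imwrite('pics/g2.png',cv2.resize(cv2.cvtColor(b[y-r:y+r,x-r:x+r],cv2.COLOR_RGB2BGR),(500,500),interpolation=cv2.INTER_CUBIC))
E
```

```text
{'clock': 5.8, 'qpos': [-0.204, 0.4473, -0.1956, 0.9275, -0.0001, -1.5712], 'qd': [0.0006, 0.001, -0.002, -0.0, -0.0003, 0.0005], 'tau': [-0.001, -51.8856, 26.3712, -0.004, -0.0003, 0.0003], 'tcp_pos': [0.5896, -0.0403, 0.059], 'ee_rot': [-0.6316, 0.7753, -0.0002, 0.0001], 'wrist_force': [0.797, -0.3589, -0.7619], 'wrist_torque': [0.0233, -0.0137, 0.0051], 'grip_force': 0.0, 'finger_gap': 0.0186}
```

View pics/g2.png

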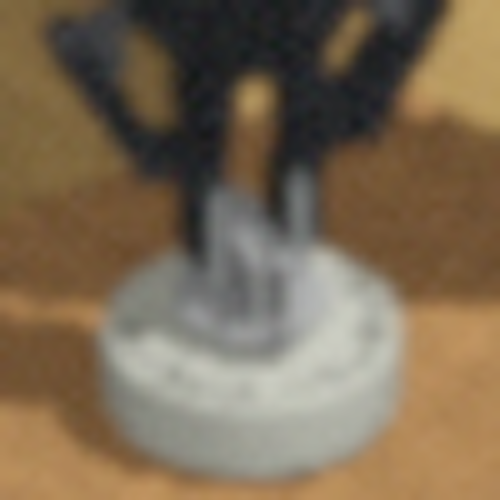

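The crop shows both fingers astride the bar, with pads at (225,215) and (300,210), and no contact yet. I'll lower 2 mm and close.

>>> {"name": "play_rows", "arguments": {"moves": [[0, 0, 0.002, 0, 0.6], [0, 0, 0, 0, 0.62], [0, 0, 0, 0, 0.64]]}}

```text
clock: 6.15
tcp_pos: [0.5894, -0.0403, 0.0566]
ee_rot: [-0.632, 0.775, 0.0, -0.0]
wrist_force: [0.1, -0.6, -0.5]
finger_gap: 0.0151
grip_force: 0.0
```

>>> {"name": "play_rows", "arguments": {"moves": [[0, 0, 0, 0, 0.67], [0, 0, 0, 0, 0.7], [0, 0, 0, 0, 0.75]]}}

```text
clock: 6.45
tcp_pos: [0.5896, -0.0404, 0.0568]
ee_rot: [-0.632, 0.775, -0.0, 0.0]
wrist_force: [0.5, -0.1, -1.1]
finger_gap: 0.0133
grip_force: 24.4
```

>>> {"name": "play_rows", "arguments": {"moves": [[0, 0, 0, 0, 1], [0, 0, 0, 0, 1], [0, 0, 0.001, 0, 1], [0, 0, 0, 0, 1]], "force": 70}}

```text
clock: 6.85
tcp_pos: [0.5896, -0.0404, 0.0562]
ee_rot: [-0.632, 0.775, -0.0, 0.0]
wrist_force: [-0.0, 0.5, 2.5]
finger_gap: 0.0123
grip_force: 71.8
```

>>> {"name": "play_rows", "arguments": {"moves": [[0, 0, 0.001, 0, 1], [0, 0, 0, 0, 1]]}}

```text
clock: 7.05
tcp_pos: [0.5897, -0.0404, 0.0554]
ee_rot: [-0.632, 0.775, -0.0, 0.0]
wrist_force: [-1.7, 0.6, 5.6]
finger_gap: 0.0125
grip_force: 72.4
```

>>> {"name": "play_rows", "arguments": {"moves": [[0, 0, 0.001, 0, 1], [0, 0, 0, 0, 1]]}}

```text
clock: 7.25
tcp_pos: [0.5897, -0.0404, 0.0549]
ee_rot: [-0.632, 0.775, -0.0, 0.0]
wrist_force: [-3.3, 0.6, 9.3]
finger_gap: 0.0127
grip_force: 72.8
```

```bash
python3 -c "
import numpy as np
th=np.array([-22,18,58,98,138,178,218]);d=np.array([2.8,1.6,.5,2.9,-2.2,-1.1,-1.4]);r=np.deg2rad(th)
A=np.c_[np.ones(7),-np.sin(r),np.cos(r)];s=np.linalg.lstsq(A,d,rcond=None);print(s[0],s[0][1:]*45*np.pi/180,(d-A@s[0]).round(1),np.sqrt(np.linalg.inv(A.T@A)[0,0]))"
```

```text
[ 0.42452173 -0.3296534   1.85490392] [-0.25890917  1.45683814] [ 0.8 -0.7 -1.2  2.4 -1.5  0.3 -0.2] 0.4185578481468154
```

>>> {"name": "play_rows", "arguments": {"moves": [[0, 0, 0.0002, 0.05, 1], [0, 0, 0, 0.1, 1], [0, 0, 0, 0.1, 1]]}}

```text
clock: 7.55
tcp_pos: [0.5891, -0.0402, 0.0547]
ee_rot: [-0.529, 0.849, -0.0, -0.0]
wrist_force: [-3.7, 0.4, 9.7]
finger_gap: 0.0123
grip_force: 72.8
```

```bash
python3 -c "
from h import *
st();print(yaw())"
```

```text
{'clock': 7.55, 'qpos': [-0.2039, 0.4509, -0.2017, 0.9182, -0.0002, -1.3178], 'qd': [0.0, -0.0004, -0.0018, 0.0016, 0.0024, 0.9922], 'tau': [-0.5149, -46.7772, 25.2222, -1.8068, 0.0029, -0.8214], 'tcp_pos': [0.5891, -0.0402, 0.0547], 'ee_rot': [-0.5286, 0.8489, -0.0, -0.0001], 'wrist_force': [-3.6875, 0.4328, 9.7083], 'wrist_torque': [0.1274, 0.9108, 0.2731], 'grip_force': 72.816, 'finger_gap': 0.0123}
243.81730680634638
```

>>> {"name": "play_rows", "arguments": {"moves": [[0, 0, 0, 0.1, 1], [0, 0, 0, 0.1, 1], [0, 0, 0, 0.1, 1], [0, 0, 0, 0, 1]]}}

```text
clock: 7.95
tcp_pos: [0.5886, -0.0398, 0.0546]
ee_rot: [-0.397, 0.918, 0.0, -0.0]
wrist_force: [-4.7, 2.4, 10.9]
finger_gap: 0.0123
grip_force: 73.0
```

```bash
python3 - <<'E'
from m import *
s=arm.get_state();print(np.round(s['wrist_force'],2),np.round(s['wrist_torque'],3),s['tcp_pos'],yaw())
c=np.load('c0.npz');b=arm.capture('scene')[0]
# drum-ticks on camera side: compare before/after
f=lambda im:cv2.resize(cv2.cvtColor(im[180:222,212:262],cv2.COLOR_RGB2BGR),(400,336),interpolation=cv2.INTER_CUBIC)
cv2.imwrite('pics/g3.png',np.hstack([f(c['s']),f(b)]))
E
```

```text
[-4.72  2.38 10.94] [0.349 1.038 0.094] [ 0.58855135 -0.03976358  0.05455364] 226.74395871701591
```

View pics/g3.png

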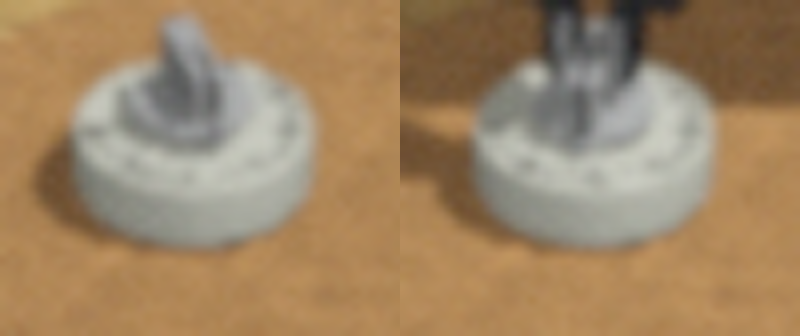

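The drum's ticks are unmoved, at (190,178) and (255,160) before versus (195,178) and (258,163) now, so the knob turns in the base. I'll relieve the side force with a small shift along tool y and go on.

>>> {"name": "play_rows", "arguments": {"moves": [[0, 0.0006, 0, 0, 1], [0, 0.0006, 0, 0.1, 1], [0, 0, 0, 0.1, 1], [0, 0, 0, 0, 1]]}}

```text
clock: 8.4
tcp_pos: [0.5882, -0.0393, 0.0547]
ee_rot: [-0.303, 0.953, -0.0, -0.0]
wrist_force: [-3.6, 0.6, 10.6]
finger_gap: 0.0121
grip_force: 72.9
```

```bash
cat > s.py <<'E'
from h import *
s=arm.get_state();r=np.deg2rad(yaw());F=np.array(s['wrist_force'])
print(s['clock'],'F',F.round(1),'tool Fx,Fy',round(F[:2]@[np.cos(r),np.sin(r)],1),round(F[:2]@[np.sin(r),-np.cos(r)],1),'T',np.round(s['wrist_torque'],3),np.round(s['tcp_pos'],4),'yaw',round(yaw(),2),'q6',round(s['qpos'][5],3))
E
python3 s.py
```

```text
8.4 F [-3.6  0.6 10.6] tool Fx,Fy 2.6 2.6 T [0.21  0.827 0.074] [ 0.5882 -0.0393  0.0547] yaw 215.27 q6 -0.818
```

>>> {"name": "play_rows", "arguments": {"moves": [[0.0002, 0.0004, 0, 0.1, 1], [0.0002, 0.0004, 0, 0.1, 1], [0, 0, 0, 0.1, 1], [0, 0, 0, 0.1, 1], [0, 0, 0, 0, 1]]}}

```text
clock: 8.9
tcp_pos: [0.5877, -0.0385, 0.0548]
ee_rot: [-0.108, 0.994, 0.0, 0.0]
wrist_force: [-2.0, 2.1, 10.2]
finger_gap: 0.0125
grip_force: 72.8
```

```bash
python3 s.py
```

```text
8.9 F [-2.   2.1 10.2] tool Fx,Fy 1.5 2.5 T [0.493 0.756 0.096] [ 0.5877 -0.0385  0.0548] yaw 192.37 q6 -0.418
```

>>> {"name": "play_rows", "arguments": {"moves": [[0, 0.0003, 0, 0.1, 1], [0, 0.0003, 0, 0.1, 1], [0, 0.0003, 0, 0.1, 1], [0, 0, 0, 0.1, 1], [0, 0, 0, 0.1, 1], [0, 0, 0, 0, 1]]}}

```text
clock: 9.5
tcp_pos: [0.5877, -0.0372, 0.0548]
ee_rot: [0.141, 0.99, 0.001, 0.0]
wrist_force: [-2.6, 3.9, 9.3]
finger_gap: 0.0122
grip_force: 72.8
```

```bash
python3 s.py
```

```text
9.5 F [-2.6  3.9  9.3] tool Fx,Fy 3.6 3.0 T [0.66  0.558 0.14 ] [ 0.5877 -0.0372  0.0548] yaw 163.74 q6 0.084
```

>>> {"name": "play_rows", "arguments": {"moves": [[0.0003, 0.0005, 0.0001, 0.08, 1], [0, 0, 0, 0.06, 1], [0, 0, 0, 0.04, 1], [0, 0, 0, 0, 1]]}}

```text
clock: 9.9
tcp_pos: [0.5879, -0.0368, 0.0548]
ee_rot: [0.229, 0.973, 0.001, 0.001]
wrist_force: [-2.2, 2.7, 9.2]
finger_gap: 0.0126
grip_force: 72.8
```

```bash
python3 s.py; python3 - <<'E'
from m import *
c=np.load('c0.npz');b=arm.capture('scene')[0]
f=lambda im:cv2.resize(cv2.cvtColor(im[180:222,212:262],cv2.COLOR_RGB2BGR),(400,336),interpolation=cv2.INTER_CUBIC)
cv2.imwrite('pics/g4.png',np.hstack([f(c['s']),f(b)]))
E
```

```text
9.9 F [-2.2  2.7  9.2] tool Fx,Fy 3.1 1.5 T [0.564 0.478 0.162] [ 0.5879 -0.0368  0.0548] yaw 153.5 q6 0.263
```

View pics/g4.png

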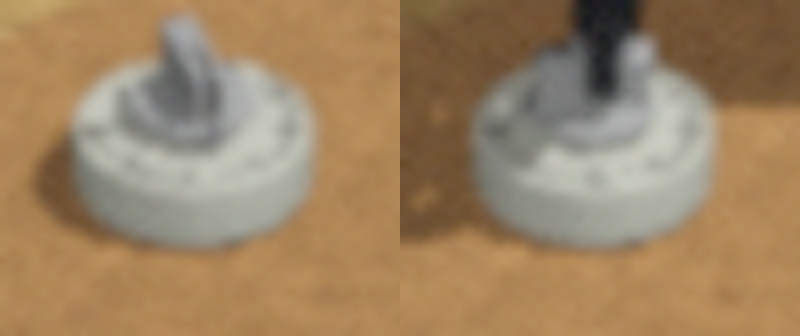

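```bash
python3 - <<'E'
from m import *
c=np.load('c0.npz'); A=[arm.capture('scene')[0].astype(float) for _ in range(4)]; b=np.mean(A,0).astype(np.uint8)
cc=(.589,-.0395); P=[]
for im in(c['s'],b):
    g=profile('scene',im,cc,.036,.046)[15:135].astype(float); g-=cv2.GaussianBlur(g[None],(0,0),12)[0]; P.append(g)
for l,h in((5,60),(20,75),(60,118)):
    s=np.arange(-8,9); k=[np.corrcoef(P[0][l+8:h-8],P[1][l+8+i:h-8+i])[0,1] for i in s]; print(l+15,h+15,s[np.argmax(k)],np.round(k,2).tolist())
K=cv2.phaseCorrelate(c['s'][180:222,205:270].mean(2),b[180:222,205:270].mean(2).astype(float));print(K)
E
```

```text
20 75 6 [-0.41, -0.44, -0.42, -0.38, -0.3, -0.2, -0.07, 0.08, 0.23, 0.39, 0.54, 0.66, 0.74, 0.79, 0.79, 0.75, 0.68]
35 90 6 [-0.69, -0.65, -0.59, -0.5, -0.38, -0.24, -0.07, 0.11, 0.29, 0.46, 0.61, 0.74, 0.82, 0.87, 0.88, 0.85, 0.78]
75 133 1 [-0.17, -0.04, 0.1, 0.26, 0.41, 0.54, 0.65, 0.74, 0.78, 0.79, 0.75, 0.67, 0.56, 0.42, 0.26, 0.1, -0.05]
((-0.11481113194300718, 0.24968441629399507), 0.590244704607071)
```

>>> {"name": "play_rows", "arguments": {"moves": [[0, 0, 0.0001, -0.08, 1], [0, 0, 0, -0.1, 1], [0, 0, 0, -0.1, 1], [0, 0, 0, -0.1, 1], [0, 0, 0, -0.1, 1]]}}

```text
clock: 10.65
tcp_pos: [0.5877, -0.0378, 0.0547]
ee_rot: [-0.01, 1.0, -0.0, 0.0]
wrist_force: [-3.0, -1.2, 10.2]
finger_gap: 0.0123
grip_force: 72.9
```

```bash
python3 s.py
```

```text
10.65 F [-3.  -1.2 10.2] tool Fx,Fy 3.1 -1.1 T [-0.109  0.723 -0.232] [ 0.5877 -0.0378  0.0547] yaw 181.19 q6 -0.221
```

>>> {"name": "play_rows", "arguments": {"moves": [[0.0005, 0, 0, -0.1, 1], [0, 0, 0, -0.1, 1], [0, 0, 0, -0.1, 1], [0, 0, 0, -0.1, 1], [0, 0, 0, 0, 1]]}}

```text
clock: 11.15
tcp_pos: [0.5878, -0.0387, 0.0549]
ee_rot: [-0.208, 0.978, -0.001, 0.001]
wrist_force: [-2.3, -2.7, 9.7]
finger_gap: 0.0129
grip_force: 72.7
```

```bash
python3 s.py
```

```text
11.15 F [-2.3 -2.7  9.7] tool Fx,Fy 3.2 -1.5 T [-0.55   0.387 -0.075] [ 0.5878 -0.0387  0.0549] yaw 203.98 q6 -0.619
```

>>> {"name": "play_rows", "arguments": {"moves": [[0.0003, -0.0003, 0, -0.1, 1], [0.0003, 0, 0, -0.1, 1], [0, 0, 0, -0.1, 1], [0, 0, 0, -0.1, 1], [0, 0, 0, -0.08, 1], [0, 0, 0, 0, 1]]}}

```text
clock: 11.75
tcp_pos: [0.5884, -0.0393, 0.0551]
ee_rot: [-0.434, 0.901, -0.002, 0.001]
wrist_force: [0.2, -1.9, 7.8]
finger_gap: 0.0123
grip_force: 72.6
```

```bash
python3 s.py
```

```text
11.75 F [ 0.2 -1.9  7.8] tool Fx,Fy 1.3 -1.4 T [-0.479 -0.052 -0.158] [ 0.5884 -0.0393  0.0551] yaw 231.46 q6 -1.1
```

>>> {"name": "play_rows", "arguments": {"moves": [[0, 0, 0.0005, 0, 1], [0, 0, 0, -0.06, 1], [0, 0, 0, -0.06, 1], [0, 0, 0, 0, 1]]}}

```text
clock: 12.15
tcp_pos: [0.5887, -0.0395, 0.0548]
ee_rot: [-0.487, 0.873, -0.002, 0.001]
wrist_force: [0.1, -2.9, 9.1]
finger_gap: 0.0125
grip_force: 72.8
```

```bash
python3 s.py
```

```text
12.15 F [ 0.1 -2.9  9.1] tool Fx,Fy 2.4 -1.6 T [-0.61   0.001 -0.179] [ 0.5887 -0.0395  0.0548] yaw 238.3 q6 -1.22
```

>>> {"name": "play_rows", "arguments": {"moves": [[0.0004, -0.0003, 0, 0.01, 1], [0, 0, 0, 0, 1]]}}

```text
clock: 12.35
tcp_pos: [0.5887, -0.0396, 0.0548]
ee_rot: [-0.482, 0.876, -0.002, 0.001]
wrist_force: [0.8, -0.9, 9.6]
finger_gap: 0.0126
grip_force: 72.8
```

```bash
python3 s.py
```

```text
12.35 F [ 0.8 -0.9  9.6] tool Fx,Fy 0.3 -1.2 T [-0.257  0.044  0.004] [ 0.5887 -0.0396  0.0548] yaw 237.68 q6 -1.209
```

Torque and side forces are now near zero. I'll ease off the press, open and rise.

>>> {"name": "play_rows", "arguments": {"moves": [[0, 0, -0.0005, 0, 1], [0, 0, -0.0005, 0, 1], [0, 0, -0.0005, 0, 1], [0, 0, 0, 0, 1]], "force": 25}}

```text
clock: 12.75
tcp_pos: [0.5886, -0.0395, 0.0556]
ee_rot: [-0.482, 0.876, -0.002, 0.001]
wrist_force: [1.8, -2.7, 5.6]
finger_gap: 0.0127
grip_force: 72.2
```

>>> {"name": "play_rows", "arguments": {"moves": [[0, 0, 0, 0, 0.6], [0, 0, 0, 0, 0.5], [0, 0, 0, 0, 0.3], [0, 0, 0, 0, 0], [0, 0, -0.01, 0, 0], [0, 0, -0.02, 0, 0], [0, 0, -0.03, 0, 0], [0, 0, -0.04, 0, 0]]}}

```text
clock: 13.55
tcp_pos: [0.5853, -0.0383, 0.1543]
ee_rot: [-0.483, 0.876, 0.001, -0.001]
wrist_force: [1.4, -0.2, -0.4]
finger_gap: 0.0431
grip_force: 0.0
```

>>> {"name": "play_rows", "arguments": {"moves": [[0.04, -0.02, 0, 0, 0], [0.04, -0.02, 0, 0, 0], [0.04, -0.02, 0, 0, 0], [0.04, -0.02, 0, 0, 0], [0.04, -0.02, 0, 0, 0], [0.04, -0.02, 0, 0, 0], [0.04, -0.02, 0, 0, 0]]}}

```text
clock: 14.25
tcp_pos: [0.5551, -0.3518, 0.1552]
ee_rot: [-0.483, 0.876, -0.0, 0.0]
wrist_force: [-0.0, 0.5, 0.3]
finger_gap: 0.0428
grip_force: 0.0
```

```bash
python3 s.py; python3 - <<'E'
from m import *
ims=[arm.capture('top') for _ in range(6)]
t=np.mean([i[0].astype(float) for i in ims],0).round().astype(np.uint8); d=np.median([i[1] for i in ims],0)
s=arm.capture('scene')
np.savez('c1.npz',t=t,td=d,s=s[0],sd=s[1])
R=rect('top',t,.039,(.589,-.0395)); z=lambda R:cv2.resize(cv2.flip(cv2.transpose(cv2.cvtColor(R,cv2.COLOR_RGB2BGR)),-1),(400,400))
cv2.imwrite('pics/r1.png',np.hstack([z(R),z(rect('top',np.load('c0.npz')['t'],.039,(.589,-.0395)))]))
E
```

```text
14.25 F [-0.   0.5  0.3] tool Fx,Fy -0.4 0.3 T [-0.026 -0.058  0.016] [ 0.5551 -0.3518  0.1552] yaw 237.71 q6 -1.694
```

View pics/r1.png

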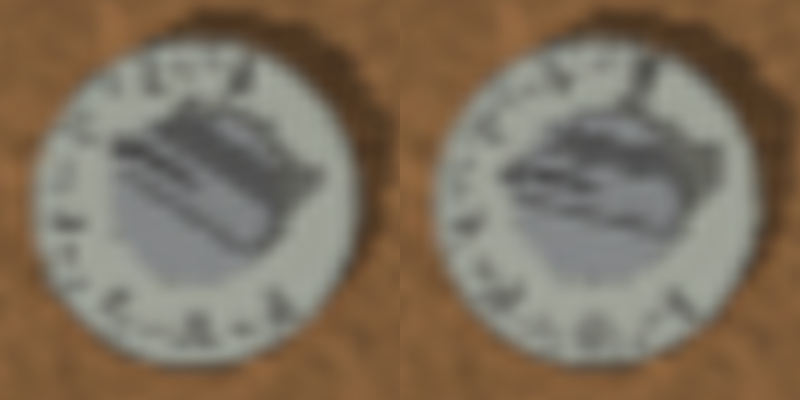

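The left crop shows the bar pointing up-left at (115,145), toward the long tick at about (80,125), with the 30 mark at (240,80). The drum is close to where it was (right crop). I'll measure it now.

```bash
cat > fin.py <<'E'
from m import *
from scipy.optimize import least_squares
def meas(f):
    c=np.load(f); K,R,t=cal('top'); o=(-R.T@t)[:2]; c0=np.array([.588,-.040]); d=c0-o; fa=np.arctan2(d[1],d[0])
    sat=cv2.cvtColor(cv2.GaussianBlur(rect('top',c['t'],.039,c0),(0,0),4),cv2.COLOR_RGB2HSV)[...,1].astype(float); pts=[]
    for a in fa+np.deg2rad(np.arange(-80,81,4)):
        rr=np.arange(.040,.0575,.00025); x=((.06+rr*np.cos(a))/.00025).astype(int); y=((.06+rr*np.sin(a))/.00025).astype(int)
        pts.append(c0+rr[np.argmax(np.gradient(sat[y,x]))]*np.array([np.cos(a),np.sin(a)]))
    pts=np.array(pts); cc=least_squares(lambda p:np.linalg.norm(pts-p,axis=1)-.049,c0,loss='soft_l1',f_scale=.001).x
    res=[]
    off=0
    for it in range(3):
        p=255-profile('top',c['t'],cc,.033,.045); th=np.array([-22,18,58,98,138,178,218])+off; e=[]
        for g in th:
            j=np.arange(int(round(g))-11,int(round(g))+12); w=p[j%360]; w=np.clip(w-w.min()-.3*np.ptp(w),0,None); e.append((j*w).sum()/w.sum()-g)
        r=np.deg2rad(th); A=np.c_[np.ones(7),-np.sin(r),np.cos(r)]; s=np.linalg.lstsq(A,np.array(e),rcond=None)[0]
        off+=s[0]; cc=cc+s[1:]*.045*np.pi/180*.7
    W=cloud('top',c['td']); k=W[165:200,245:282].reshape(-1,3); k=k[k[:,2]>.066]; l=cv2.fitLine(k[:,:2].astype(np.float32),cv2.DIST_L2,0,.01,.01).ravel()
    b=np.rad2deg(np.arctan2(l[1],l[0]))%180
    print(f,'centre',cc.round(4),'mark20',round(58+off,2),'mark30',round(-22+off,2),'resid',(np.array(e)-A@s).round(1),'bar',round(b,2),'min',round(20+(58+off-b)/8,2),'bar c',l[2:].round(4))
for f in('c0.npz','c1.npz'): meas(f)
E
python3 fin.py
```

```text
c0.npz centre [ 0.5888 -0.0387] mark20 58.39 mark30 -21.61 resid [ 0.8 -0.7 -1.2  2.6 -1.7  0.5 -0.2] bar 78.68 min 17.46 bar c [ 0.5875 -0.0399]
c1.npz centre [ 0.5881 -0.0388] mark20 59.56 mark30 -20.44 resid [ 1.2  0.3 -1.8 -0.2  1.6  0.5 -1.6] bar 57.88 min 20.21 bar c [ 0.5878 -0.0398]
```

```bash
python3 -c "
from plant import arm
print(arm.sign_off())"
```

```text
the job is handed in; nothing more can be done
None
```

The timer reads about 20.2 minutes from the top camera (±0.1): wound about 5° past the 30 mark, turned back and released; its base shifted under 1 mm and turned about 1°, the highest press I read was about 11 N (one reading dipped to 7.8 N), nothing else was touched, and the job is handed in.

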